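# Trip test on the bench safety tester

## Task

Get the bench tester ready and prove its trip: first put the loose heatsink that blocks the selector's track into the red bin, then slide the black selector grip all the way to its end stop at the green mark, which draws the orange shutter off the red test button. Press the test button fully so that the yellow-balled lever drops, then lift the lever back up until it stays up by itself. Leave the bottle, jar, spool and drawer box where they stand.

Things in the scene. Friction and masses are not known exactly. Their poses are not given: they have to be found in the camera images.
- console: Grey bench tester, fixed, 150 (x) x 300 (y) x 50 (z) mm; origin at the centre of its underside, flat deck at z = 50; x from front edge (robot side) to rear, y along its length. In this frame (mm): selector track along y at x = -35; red test button at x 35, y -98; lever pivot at x 30, y 100, z 56, between two black cheeks (x 10 to 50, y 85 to 115, up to z 70).
- selector (a joint): Travel of the selector grip along console +y in m: 0 = start end, y = -105 mm (white mark), 0.110 = end stop, y = +5 mm (green mark). Starts near 0. Friction about 2.5 N, stays where it is left.
- selector_top (a point): Centre of the top of the black selector grip: block 22 (console x) x 16 (console y) x 36 mm high from the deck, white line across. On its +x side a 12 mm wide neck carries an orange shutter plate 12 to 16 mm above the deck, 23 to 92 mm from the grip's centre in x, +-25 mm in y, which covers the test button until the selector is slid away.
- test_button (a joint): Press depth of the red test button in m: 0 = out, 0.006 = fully in. Springs back; 1.2 N to start, 4 N fully in. The lever trips at about 0.004.
- button_top (a point): Centre of the top of the red button: cap 24 mm diameter, standing 8 mm above the deck (2 mm when fully in), pressed straight down. Hidden under the orange shutter at the start.
- trip_lever (a joint): Angle of the trip lever in rad: 0 = up, leaning 0.25 rad past upright towards console +x against its stop; 1.35 = dropped, leaning 1.10 rad from upright towards console -x. It turns about an axis along console y. No spring: its own weight (80 g) holds it in either end position, tipping over at about 0.25 (upright). Starts up.
- lever_ball (a point): Centre of the yellow ball, 20 mm diameter, on the lever's 8 mm steel stem, 60 mm from the pivot. In the console's frame it is at x = 45, z = 114 mm when up and at x = -23, z = 83 mm when dropped (y = 100).
- heatsink: Loose finned aluminium heatsink, 40 (x) x 22 (y) x 25 (z) mm, about 50 g, lying on the deck across the selector's track at any yaw; origin at the centre of its underside. Graspable across its 22 mm width.
- bin: Loose open red bin, 120 (x) x 100 (y) x 50 mm high, walls and floor 4 mm, 350 g, empty, beside one end of the console; origin at the centre of its underside.
- bottle: White bottle with yellow cap, 46 mm diameter, 150 mm high, standing near the console; origin at the centre of its underside. Leave alone.
- jar: Amber jar with blue cap, 52 mm diameter, 60 mm high, standing near the console; origin at the centre of its underside. Leave alone.
- spool: Copper-coloured spool, 54 mm diameter, 45 mm high, standing near the console; origin at the centre of its underside. Leave alone.
- drawer_box: Grey two-drawer parts box with clear drawer fronts, 100 x 90 x 55 mm high, at the other end of the console from the bin; origin at the centre of its underside. Leave alone.
Not all that is in view belongs to the job. Several things have the shape of the heatsink; the one meant has the colours described above.

How it is judged:
By the outcome, as a careful person would: the job done as asked, in the order asked, and still so for the second after the job is handed in, with the robot touching nothing.
It also fails if it takes over 69 s, if anything falls off the work surface, if the arm or the gripper's body presses on something with over 40 N, if the wrist force passes 120 N, or if a joint passes its speed limit or range.

## Robot

A 7-joint arm with a two-finger parallel gripper is mounted at the origin on the work surface. World frame = base frame: x ahead of the robot, y to its left, z up, the work surface at z = 0. Lengths are in mm, angles in rad, forces in N, time in s.
With the tool pointing down it reaches from about 425 to 975 mm from the base axis. Payload 16.7 kg.
Tool frame: the origin (TCP) lies on the centre line of the jaws, within the pads' length; the fingertips stand 17 mm ahead of it and the grasp point (between the pads) lies 2 mm behind it (tips_ahead is the distance from the TCP to the fingertips, in mm); z points along the fingers, y is the direction in which the jaws open and shut (so a half turn about z gives the same grasp; the last joint's range is limited). The gripper opens to 85 mm and grips with 20 to 120 N. Pads are 22 mm wide; open, the fingers measure 114 mm over their backs; the gripper's body (76 mm by 85 mm) begins 54 mm behind the grasp point. The pads swing forward as they close: fully open they stand 13 mm farther back than shut.
Start: joints at [1.185, 0.426, 0.074, 1.606, -0.034, 1.111, -0.067], TCP at [158.321, -656.134, 248.302] pointing down, gripper open.
Joint ranges: [-2.85, 2.85], [-0.5, 2.14], [-1.23, 1.37], [0.21, 2.46], [-1.02, 4.16], [0.16, 2.05], [-2.73, 2.73]. Speed limits (rad/s): [1.89, 1.89, 2.39, 2.39, 3.01, 3.01, 3.01].

## Interface

Orientations are given as a unit quaternion [x, y, z, w].
In Python, from plant import * gives the robot as it stands.
- The arm moves only by the shell command python3 -m creep 'ROWS' [FORCE]. ROWS is JSON, a list of rows, each a list of 5 numbers: the opening in per cent of the stroke, from 0 (shut) to 100 (fully open), then the shift along the world's x, y, z in m, then the turn about the world's z in degrees. In form: [[hand, x, y, z, twist], ...]. A call has 1 to 20 rows; each row shifts and turns the pose as measured when the row begins; what a row does not reach is not made up. A row lasts 1/10 s, in which the tool goes at most 50 mm and 8.59 degrees, less where a joint would pass 70% of its speed; a pose out of reach is approached as far as the arm can. A call with a gripper value outside its range is refused whole. The fingers move at their own pace and stop on an object; FORCE is the grip in N (left out, the last holds). Time passes only in rows, so rows that do not move let the fingers close. It gives the time, the measured TCP pose, the force and the opening at its end, in the units of the state.
- get_obs(): the state, without advancing time (a new reading comes with each control period).
- grab_frame(name): name is "scene" or "top" or "wrist"; returns the picture (384x512x3 uint8, blue, green, red); there is no depth.
- get_calibration(name): a dict with "mtx" (3x3 intrinsics, pixels), "D" ([k1, k2, p1, p2, k3] as OpenCV has them; the pictures are not rectified), "R" (3x3) and "t" (3): a world point X has camera coordinates R X + t; the wrist camera has in their place "hand_eye" (4x4, takes a point from camera to tool coordinates, whose origin is the TCP and whose axes are the flange's). Camera axes: x right, y down, z forward; pixel columns grow to the right and rows downward; lengths in mm; the calibration is good to about 2 mm. A picture is of the moment at which its call begins: read the wrist's pose just before it. get_calibration takes no time and is no camera call.
- close_job(): hands the job in, once; it reports no verdict.
The state is a dict: "time_s": time; "qpos": joint angles; "dq": joint speeds; "joint_efforts": joint torques, N m; "position": TCP position; "tcp_rot": TCP orientation; "force": force on the tool from outside, world axes, zero at the start; "moment": the same for the moment, N m; "grip_width": finger opening in mm.
Only numpy, scipy, OpenCV 4.12 (cv2) and the standard library are available. Lean on these libraries where they do the work, as an engineer would, in place of code of your own. Each camera call takes 0.05 s, during which the arm holds its last target. There are 200 camera calls.

## Working session

There is one attempt and no reset: what is moved stays moved. The work goes in short steps, Python scripts to look and compute and a shell command to move; the robot and the scene stay as the last step left them, time stands still between calls to the robot, and variables do not carry over. Pictures are saved under pics/ and viewed, about 8 in all and at most 12, crops included, and the job is handed in when it is done.

```bash
mkdir -p pics; ls
python3 - <<'E'
from plant import *
import cv2,numpy as np
o=get_obs();print(o)
a=grab_frame("scene");b=grab_frame("top")
cv2.imwrite("pics/s0.png",a);cv2.imwrite("pics/t0.png",b)
for n in("scene","top","wrist"):print(n,get_calibration(n))
E
```

```text
pics
{'time_s': 0.0, 'qpos': array([ 1.18450024,  0.42675905,  0.07385498,  1.60660559, -0.03411383,
        1.11077456, -0.06707956]), 'dq': array([ 0.00132327, -0.00092638, -0.00089409, -0.00043057, -0.00050885,
        0.00065173,  0.00191781]), 'joint_efforts': array([-8.90568645e-04, -9.49842453e+01,  3.76048699e+00, -4.63512003e+01,
        1.91816065e-02,  1.01703394e-02, -3.78557081e-05]), 'position': array([ 158.234224  , -655.80212903,  247.59327512]), 'tcp_rot': array([ 9.93000173e-01,  1.18111142e-01, -1.18880036e-04, -6.32360213e-04]), 'force': array([-0.15848748, -0.20581547,  0.49242226]), 'moment': array([ 0.03654208,  0.0064516 , -0.00794912]), 'grip_width': 85.54452924628526}
scene {'mtx': array([[380.29065756,   0.        , 251.05200825],
       [  0.        , 380.29065756, 197.58267124],
       [  0.        ,   0.        ,   1.        ]]), 'D': array([0.02925124, 0.        , 0.        , 0.        , 0.        ]), 'R': array([[ 4.39644767e-01,  8.98171729e-01, -1.56600200e-04],
       [ 7.70483156e-01, -3.77232268e-01, -5.13859438e-01],
       [-4.61593094e-01,  2.2
[... 446 characters left out ...]
[ 0.13921402, -0.01659327, -0.99012329]]), 't': array([  5.11480331, 495.98409588, 887.33602577])}
wrist {'mtx': array([[333.84994412,   0.        , 258.22519661],
       [  0.        , 333.84994412, 184.59792705],
       [  0.        ,   0.        ,   1.        ]]), 'D': array([-0.05977866,  0.        ,  0.        ,  0.        ,  0.        ]), 'hand_eye': array([[ 9.92803213e-04, -9.51971684e-01, -3.06184466e-01,
         7.74408900e+01],
       [ 9.99998754e-01,  1.32079644e-03, -8.64050484e-04,
        -5.71830425e-01],
       [ 1.22695895e-03, -3.06183227e-01,  9.51971810e-01,
        -1.26072622e+02],
       [ 0.00000000e+00,  0.00000000e+00,  0.00000000e+00,
         1.00000000e+00]])}
```

View pics/s0.png

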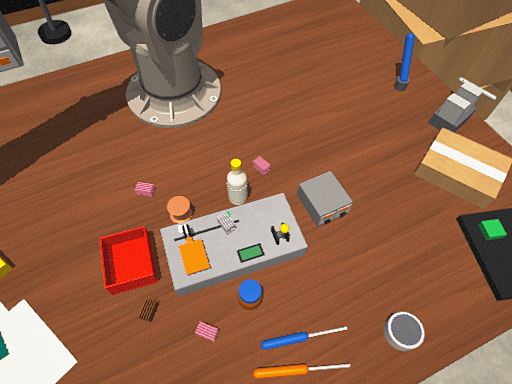

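View pics/t0.png

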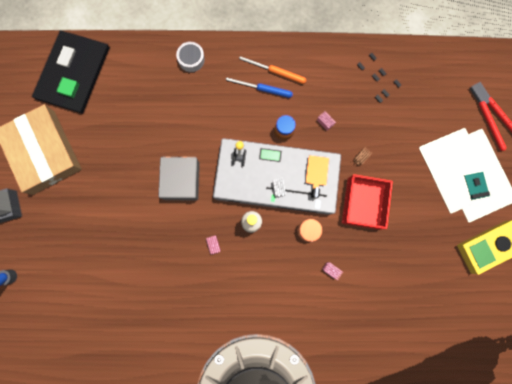

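The scene view shows the console in the middle with the bin at its -y end. The grey heatsink is at about (227,222) in scene and (279,188) in top. The selector grip is near (316,193) in top and the lever ball near (239,147). The bottle, at (251,221), and the spool stand on the robot side, and the jar is at the rear.

```bash
cat > h.py <<'E'
from plant import *
import cv2,numpy as np
from scipy.spatial.transform import Rotation as Ro
def cam(n,o=None):
    c=get_calibration(n)
    if n=="wrist":
        T=np.eye(4);T[:3,:3]=Ro.from_quat(o["tcp_rot"]).as_matrix();T[:3,3]=o["position"]
        W=np.linalg.inv(T@c["hand_eye"]);c["R"],c["t"]=W[:3,:3],W[:3,3]
    return c
def ray(c,uv,z):
    p=cv2.undistortPoints(np.array(uv,float).reshape(-1,1,2),c["mtx"],c["D"]).reshape(-1,2)
    d=np.c_[p,np.ones(len(p))]@c["R"];o=-c["R"].T@c["t"]
    return o+d*((z-o[2])/d[:,2])[:,None]
def proj(c,X):
    return cv2.projectPoints(np.array(X,float).reshape(-1,1,3),cv2.Rodrigues(c["R"])[0],c["t"],c["mtx"],c["D"])[0].reshape(-1,2)
E
cat > m1.py <<'E'
from h import *
b=cv2.imread("pics/t0.png");c=cam("top")
hsv=cv2.cvtColor(b,cv2.COLOR_BGR2HSV)
def big(m,n=1):
    k,l,s,ce=cv2.connectedComponentsWithStats(m.astype(np.uint8));return [(l==i) for i in 1+np.argsort(-s[1:,4])[:n]]
H,S,V=cv2.split(hsv)
roi=np.zeros(H.shape,bool);roi[130:225,205:350]=1
m=big((S<45)&(V>90)&roi)[0]
pts=cv2.findContours(m.astype(np.uint8),0,2)[0][0]
P=ray(c,pts.reshape(-1,2),50)[:,:2].astype(np.float32)
r=cv2.minAreaRect(P);print("console",r);print(cv2.boxPoints(r))
red=big((S>150)&((H<6)|(H>174))&(V>90)&(np.indices(H.shape)[1]>340)&(np.indices(H.shape)[1]<400))[0]
p=cv2.findContours(red.astype(np.uint8),0,2)[0][0].reshape(-1,2)
print("bin",cv2.minAreaRect(ray(c,p,50)[:,:2].astype(np.float32)))
for n,uv,z in(("heat",(279,188),75),("grip",(316,192),86),("ball",(239,147),114),("bottle",(252,220),150),("spool",(310,229),45),("jar",(286,124),60)):print(n,ray(c,[uv],z)[0].round())
cv2.imwrite("pics/t0c.png",cv2.resize(b[130:240,205:400],None,fx=4,fy=4,interpolation=cv2.INTER_CUBIC))
E
python3 m1.py
```

```text
console ((533.0795288085938, -47.86830139160156), (300.29248046875, 151.9552001953125), 82.7749252319336)
[[ 438.8217   -187.26685 ]
 [ 589.5704   -206.37784 ]
 [ 627.3374     91.53024 ]
 [ 476.58868   110.641235]]
bin ((470.5611877441406, -268.60882568359375), (114.53449249267578, 126.9170913696289), 80.69032287597656)
heat [498. -50.  75.]
grip [ 488. -136.   86.]
ball [587.  45. 114.]
bottle [417.  15. 150.]
spool [ 402. -128.   45.]
jar [661. -69.  60.]
```

View pics/t0c.png

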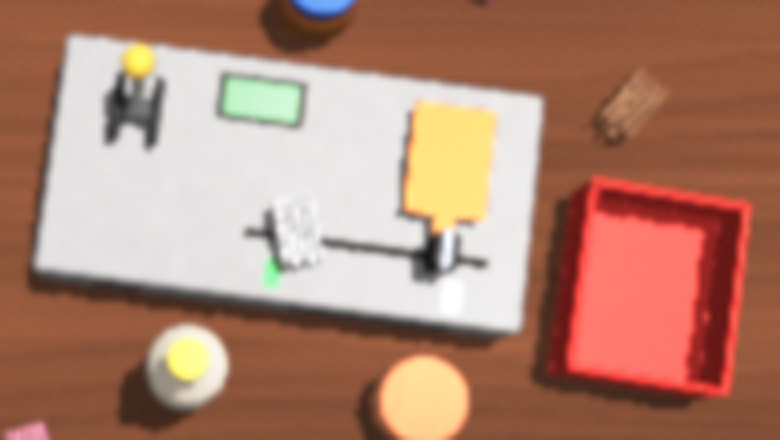

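The selector grip is at the white mark by (316,192), the heatsink is tilted at (279,188), and the lever is up. The console centre is about (533,-48) with a yaw of about -7.2°. Next I move above the heatsink for a wrist look.

```bash
python3 -m creep '[[60,0.03,0.038,0,0],[60,0.03,0.038,0,0],[60,0.025,0.04,0,0],[60,0.025,0.04,0,0],[60,0.025,0.04,0,0],[60,0.025,0.04,0,0],[60,0.025,0.04,0,0],[60,0.025,0.04,0,0],[60,0.025,0.04,0,0],[60,0.025,0.04,0,0],[60,0.025,0.04,0,0],[60,0.025,0.04,0,0],[60,0.02,0.04,0,0],[60,0.02,0.04,0,0],[60,0.01,0.04,0,0],[60,0,0,0,0]]' 40
cat > w.py <<'E'
from h import *
import sys
o=get_obs();im=grab_frame("wrist");n=sys.argv[1];cv2.imwrite(f"pics/{n}.png",im)
import pickle;pickle.dump(o,open(f"{n}.pkl","wb"));print(o["time_s"],o["position"].round(1),Ro.from_quat(o["tcp_rot"]).as_euler("xyz",degrees=True).round(1),o["force"].round(1),round(o["grip_width"]))
E
python3 w.py w1
```

```text
time_s: 1.7
position: [522.5, -31.7, 244.3]
tcp_rot: [0.993, 0.116, -0.002, -0.002]
force: [0.3, -0.9, 0.0]
grip_width: 51.0
1.7 [522.5 -31.7 244.3] [-179.7    0.2   13.4] [ 0.3 -0.9  0. ] 51
```

View pics/w1.png

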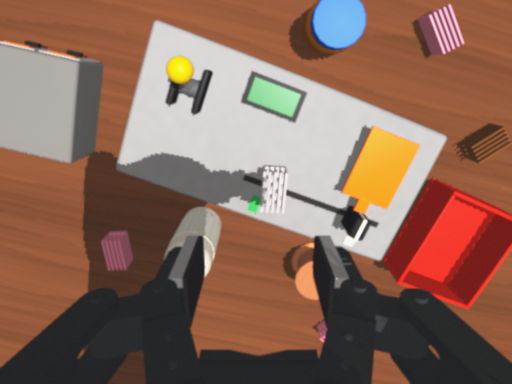

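The wrist view shows everything: the heatsink top at about x 262-288, y 166-213, the grip at (355,222), the ball at (180,69), the orange shutter at (382,168) and the bin centre near (455,243).

```bash
cat > m2.py <<'E'
from h import *
import pickle
o=pickle.load(open("w1.pkl","rb"));c=cam("wrist",o);b=cv2.imread("pics/w1.png")
H,S,V=cv2.split(cv2.cvtColor(b,cv2.COLOR_BGR2HSV))
def cont(m,roi=None):
    m=m.astype(np.uint8)
    if roi:
        z=np.zeros_like(m);x0,y0,x1,y1=roi;z[y0:y1,x0:x1]=m[y0:y1,x0:x1];m=z
    return max(cv2.findContours(m,0,2)[0],key=cv2.contourArea).reshape(-1,2)
co=np.array([(155,21),(445,137),(380,260),(118,168)])
print("corners eye",ray(c,co,50).round(1)[:,:2].tolist())
o_=cont((H>8)&(H<22)&(S>190)&(V>180),(330,110,430,215))
print("shutter",cv2.minAreaRect(ray(c,o_,66)[:,:2].astype(np.float32)))
y=cont((H>22)&(H<35)&(S>150)&(V>120),(150,40,210,100));print("ball",cv2.minEnclosingCircle(y.astype(np.float32)),ray(c,[cv2.minEnclosingCircle(y.astype(np.float32))[0]],114))
hs=cont((V>195)&(S<40),(250,155,300,220));print("heat px",cv2.minAreaRect(hs),cv2.minAreaRect(ray(c,hs,75)[:,:2].astype(np.float32)))
print("heat eye",ray(c,[(264,166),(288,167),(286,212),(262,211)],75).round(1)[:,:2].tolist())
C=np.array([533,-48.]);a=np.radians(-7.2);R=np.array([[np.cos(a),-np.sin(a)],[np.sin(a),np.cos(a)]])
f=lambda x,y,z:[*(C+R@[x,y]),z]
K=[f(-75,-150,50),f(75,-150,50),f(75,150,50),f(-75,150,50),f(-35,-105,86),f(45,100,114),f(22.5,-105,66),f(-35,5,50)]
print("pred px",proj(c,K).round().tolist());print("grip",K[4],"seen",ray(c,[(355,222)],86))
big=cv2.resize(b[100:320,230:512],None,fx=2.8,fy=2.7,interpolation=cv2.INTER_CUBIC)
cv2.imwrite("pics/w1c.png",big)
E
python3 m2.py
```

```text
corners eye [[623.6, 88.4], [587.1, -202.6], [443.1, -186.4], [480.6, 105.1]]
shutter ((537.0339965820312, -142.11758422851562), (48.48760223388672, 80.11515045166016), 82.75505065917969)
ball ((179.5, 69.5), 13.729630470275879) [[589.70289507  45.12482259 114.        ]]
heat px ((274.5, 187.0), (64.0, 49.0), 90.0) ((504.8775939941406, -50.31708526611328), (62.96840286254883, 47.12210464477539), 13.531328201293945)
heat eye [[523.1, -35.3], [527.3, -56.9], [483.9, -66.5], [479.5, -44.0]]
pred px [[380.0, 263.0], [449.0, 136.0], [152.0, 17.0], [113.0, 170.0], [370.0, 234.0], [179.0, 69.0], [390.0, 173.0], [261.0, 183.0]]
grip [np.float64(485.1159959297413), np.float64(-147.78538046326952), 86] seen [[ 493.40500703 -129.85646514   86.        ]]
```

View pics/w1c.png

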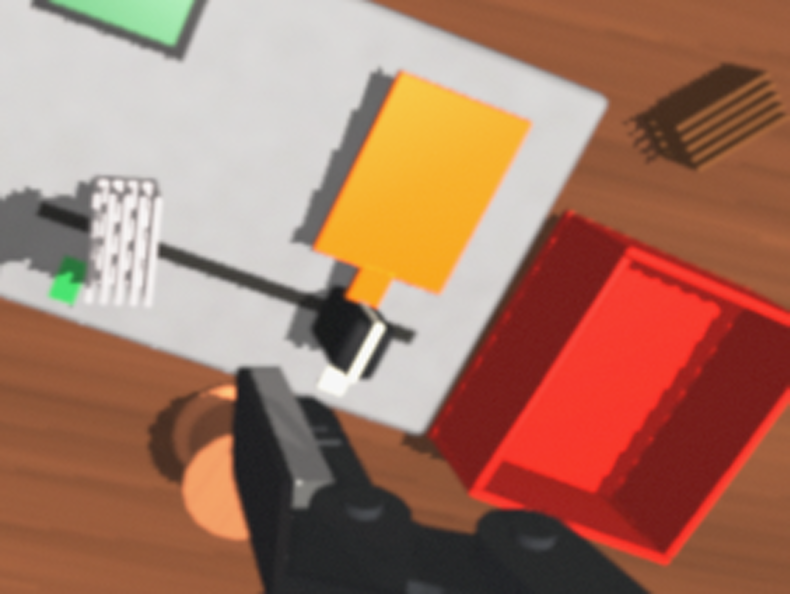

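```bash
python3 -m creep '[[60,-0.011,-0.009,-0.04,0],[60,-0.011,-0.009,-0.04,0],[60,0,0,-0.03,0],[60,0,0,0,0]]' 40; python3 w.py w2
python3 - <<'E'
from h import *
import pickle
o=pickle.load(open("w2.pkl","rb"));c=cam("wrist",o);b=cv2.imread("pics/w2.png")
X,Y=501,-50;u=np.array([np.cos(.21),np.sin(.21)]);v=np.array([-u[1],u[0]])
P=[[*(np.array([X,Y])+s*20*u+t*11*v),75] for s,t in((1,1),(1,-1),(-1,-1),(-1,1))]
q=proj(c,P);print(q.round())
cv2.polylines(b,[q.round().astype(np.int32)],True,(255,0,255),1)
q0=q.mean(0).astype(int);cv2.imwrite("pics/w2c.png",cv2.resize(b[max(0,q0[1]-100):q0[1]+100,q0[0]-130:q0[0]+130],None,fx=3,fy=3));print(q0)
E
```

```text
time_s: 2.15
position: [498.6, -55.7, 131.7]
tcp_rot: [0.993, 0.115, -0.001, -0.001]
force: [0.3, 0.8, -0.2]
grip_width: 51.4
2.15 [498.6 -55.7 131.7] [-179.9    0.2   13.2] [ 0.3  0.8 -0.2] 51
[[232. 176.]
 [271. 176.]
 [269. 239.]
 [233. 239.]]
[251 207]
```

View pics/w2c.png

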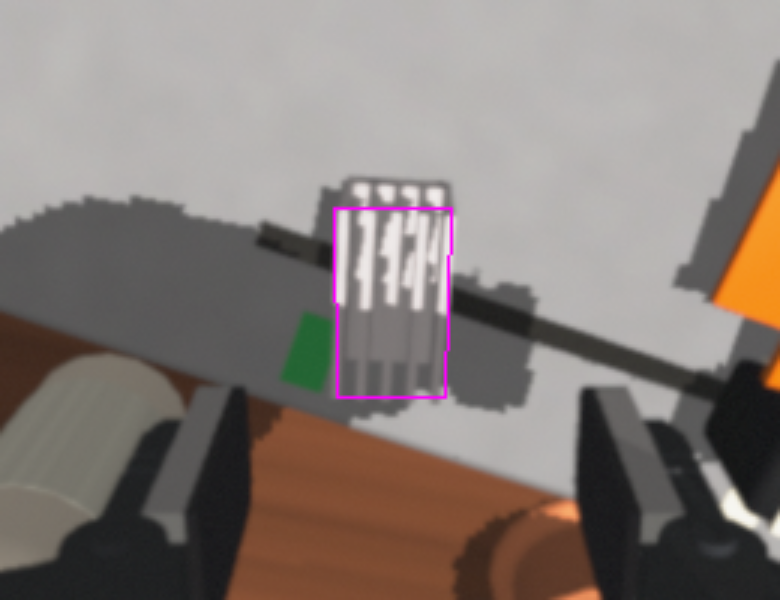

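The projected outline, centred at (251,207), matches the heatsink closely. Now the grasp.

```bash
python3 -m creep '[[60,0.002,0.006,-0.025,0],[60,0,0,-0.025,0],[60,0,0,-0.008,0],[60,0,0,0,0],[0,0,0,0,0],[0,0,0,0,0],[0,0,0,0,0],[0,0,0,0,0],[0,0,0,0,0]]' 40
```

```text
time_s: 3.1
position: [508.3, -52.5, 85.5]
tcp_rot: [0.994, 0.112, 0.006, 0.002]
force: [1.1, 0.3, -1.5]
grip_width: 20.8
```

Run:
```python
from h import *
o=get_obs();print(o["position"],Ro.from_quat(o["tcp_rot"]).as_euler("xyz",degrees=True),o["force"],o["moment"],o["dq"].round(3))
a=grab_frame("scene");b=grab_frame("wrist")
cv2.imwrite("pics/s2.png",np.hstack([cv2.resize(a[120:300,90:340],(400,288)),cv2.resize(b,(400,288))]))
print(get_obs()["position"])
```

```text
[508.27348794 -52.52031353  85.54352745] [179.74759725  -0.67569887  12.89151263] [ 1.05392369  0.29541992 -1.50174879] [-0.02265035  0.0043375   0.01063678] [ 0.003 -0.006  0.    -0.    -0.003  0.005  0.001]
[508.18010312 -52.47416096  85.31944344]
```

View pics/s2.png

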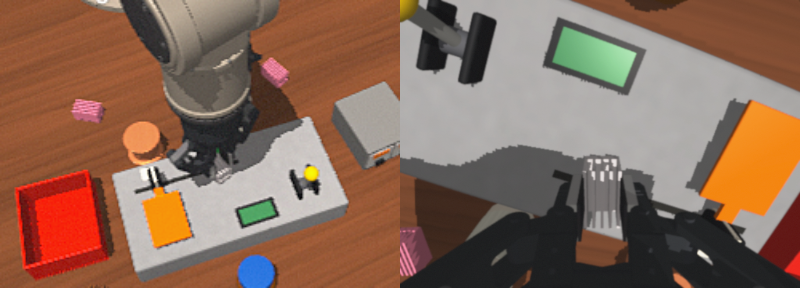

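The heatsink is between the pads, but only by its top. I open, go deeper and grip again.

```bash
python3 -m creep '[[50,0,0,0,0],[50,0,0,0,0],[50,0,0,0,0],[50,-0.004,0.001,-0.007,0],[50,0,0,-0.006,0],[50,0,0,0,0]]' 40;python3 -m creep '[[0,0,0,0,0],[0,0,0,0,0],[0,0,0,0,0],[0,0,0,0,0]]' 40
```

```text
time_s: 3.8
position: [503.5, -51.4, 71.0]
tcp_rot: [0.994, 0.112, 0.006, 0.001]
force: [-0.0, -0.1, -0.3]
grip_width: 42.6
time_s: 4.2
position: [503.4, -51.3, 70.8]
tcp_rot: [0.994, 0.112, 0.005, 0.001]
force: [0.8, 0.6, -0.7]
grip_width: 21.2
```

```bash
python3 - <<'E'
from h import *
import pickle
c=cam("wrist",pickle.load(open("w1.pkl","rb")))
print(ray(c,[(433.6,179),(383.6,262),(467.5,307.4),(450.5,243)],50).round())
E
python3 -m creep '[[0,0,0,0.04,0],[0,0,0,0.045,0],[0,0,-0.01,0.03,-5],[0,-0.005,-0.04,0,-5],[0,-0.005,-0.045,0,-5],[0,-0.005,-0.045,0,-5],[0,-0.005,-0.045,0,0],[0,-0.005,-0.035,0,0],[0,0,0,0,0]]'
```

```text
[[ 544. -208.   50.]
 [ 442. -191.   50.]
 [ 406. -313.   50.]
 [ 480. -256.   50.]]
time_s: 5.1
position: [476.0, -278.2, 192.3]
tcp_rot: [0.998, -0.067, 0.007, 0.002]
force: [-0.0, -0.4, -1.2]
grip_width: 21.1
```

```bash
python3 - <<'E'
from h import *
import pickle
c=cam("wrist",pickle.load(open("w1.pkl","rb")))
print(ray(c,[(453,192.6),(398,283),(467.5,307.4)],50).round())
c=cam("top")
print(ray(c,[(205+597/4,130+178/4),(205+750/4,130+203/4),(205+725/4,130+395/4),(205+570/4,130+372/4)],50).round())
E
python3 w.py w3
```

```text
[[ 535. -235.   50.]
 [ 419. -218.   50.]
 [ 405. -313.   50.]]
[[ 537. -239.   50.]
 [ 522. -334.   50.]
 [ 404. -313.   50.]
 [ 417. -218.   50.]]
5.1 [ 476.  -278.2  192.3] [179.8  -0.8  -7.6] [-0.  -0.4 -1.2] 21
```

View pics/w3.png

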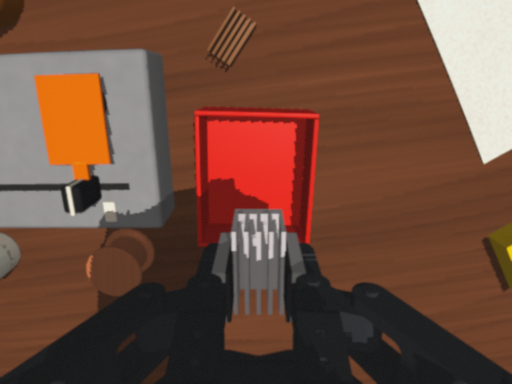

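The heatsink is held over the bin at (258,250), and the two bin estimates agree on a centre of about (470,-276). I lower it and release.

```bash
python3 -m creep '[[0,-0.003,0,-0.04,0],[0,-0.003,0,-0.04,0],[0,0,0,-0.035,0],[0,0,0,-0.015,0],[0,0,0,-0.005,0],[0,0,0,0,0]]'
```

```text
time_s: 5.75
position: [472.7, -270.7, 54.6]
tcp_rot: [0.998, -0.063, 0.009, 0.001]
force: [0.0, -0.8, -1.3]
grip_width: 21.1
```

```bash
python3 -m creep '[[45,0,-0.004,-0.008,0],[45,0,0,0,0],[45,0,0,0,0],[45,0,0,0,0],[45,0,0,0.04,0],[45,0,0,0.05,0],[45,0,0,0.05,0],[45,0,0.02,0.02,0],[45,0.003,0.04,0,0],[45,0.003,0.04,0,0],[45,0.003,0.025,0,0],[45,0,0,0,0]]'; python3 w.py w4
python3 - <<'E'
from h import *
import pickle
o=pickle.load(open("w4.pkl","rb"));c=cam("wrist",o);b=cv2.imread("pics/w4.png")
H,S,V=cv2.split(cv2.cvtColor(b,cv2.COLOR_BGR2HSV))
m=((H>8)&(H<22)&(S>200)&(V>180)).astype(np.uint8)
q=max(cv2.findContours(m,0,2)[0],key=cv2.contourArea).reshape(-1,2);print(q.min(0),q.max(0))
r=ray(c,q,66)[:,:2].astype(np.float32);print(cv2.minAreaRect(r))
E
```

```text
time_s: 6.95
position: [483.4, -146.6, 220.4]
tcp_rot: [0.998, -0.065, 0.016, 0.003]
force: [0.1, 0.2, -0.5]
grip_width: 38.3
6.95 [ 483.4 -146.6  220.4] [179.8  -1.8  -7.4] [ 0.1  0.2 -0.5] 38
[216  89] [273 161]
((524.213134765625, -131.7860565185547), (65.29723358154297, 37.22060775756836), 44.03897476196289)
```

View pics/w4.png

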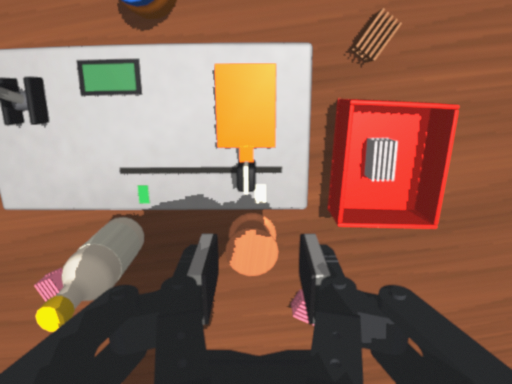

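The heatsink lies in the bin at (382,160). The grip's top is at about (246,178) and the shutter spans x 215-276, y 63-149.

Run:
```python
from h import *
import pickle
o=pickle.load(open("w4.pkl","rb"));c=cam("wrist",o)
s=ray(c,[(215,63),(276,64),(275,148),(216,148)],66)[:,:2];print(s.round(),s.mean(0))
g=ray(c,[(246,178)],86)[0,:2]
co=ray(c,[(310,43),(305,208)],50)[:,:2];print(g,co)
a=np.radians(-7.2);R=np.array([[np.cos(a),-np.sin(a)],[np.sin(a),np.cos(a)]]);C=np.array([533.3,-48.5])
for p in(s.mean(0),g,*co):print((R.T@(p-C)).round(1))
for q in((-35,-95),(-35,5),(35,-98),(-23,100),(45,100)):print(q,(C+R@q).round(1))
```

```text
[[ 581. -124.]
 [ 574. -173.]
 [ 506. -164.]
 [ 512. -114.]] [ 543.16827816 -143.72975398]
[ 487.91570377 -137.16870537] [[ 587.93337018 -204.03404611]
 [ 442.07163482 -186.27635245]]
[ 21.7 -93.2]
[-33.9 -93.7]
[  73.7 -147.5]
[ -73.2 -148.1]
(-35, -95) [ 486.7 -138.4]
(-35, 5) [499.2 -39.2]
(35, -98) [ 555.7 -150.1]
(-23, 100) [523.   53.6]
(45, 100) [590.5  45.1]
```

```bash
python3 -m creep '[[50,0.002,0.005,-0.04,0],[50,0.002,0.004,-0.04,0],[50,0,0,-0.015,0],[50,0,0,0,0]]'
```

```text
time_s: 7.4
position: [488.0, -143.2, 124.8]
tcp_rot: [0.998, -0.067, 0.018, 0.004]
force: [-1.2, -0.3, 0.6]
grip_width: 42.7
```

```bash
python3 -m creep '[[50,0,0.006,-0.015,0],[50,0,0,-0.015,0],[50,0,0,-0.008,0],[50,0,0,0,0],[50,0,0,0,0]]'
```

```text
time_s: 7.9
position: [489.5, -141.6, 89.4]
tcp_rot: [0.997, -0.07, 0.02, 0.005]
force: [-0.3, 0.2, -0.1]
grip_width: 42.9
```

```bash
python3 -m creep '[[50,-0.002,0.005,-0.01,0],[50,0,0,0,0],[0,0,0,0,0],[0,0,0,0,0],[0,0,0,0,0],[0,0,0,0,0],[0,0,0,0,0]]' 40
```

```text
time_s: 8.6
position: [488.1, -136.7, 80.5]
tcp_rot: [0.997, -0.07, 0.021, 0.006]
force: [0.2, 0.0, -2.5]
grip_width: 15.2
```

```bash
python3 -m creep '[[0,0.002,0.015,0,0],[0,0.002,0.015,0,0],[0,0.002,0.015,0,0],[0,0.002,0.015,0,0],[0,0.002,0.015,0,0],[0,0,0,0,0]]' 40
```

```text
time_s: 9.2
position: [497.5, -61.8, 80.5]
tcp_rot: [0.997, -0.071, 0.021, 0.007]
force: [0.0, 2.8, -1.4]
grip_width: 15.4
```

```bash
python3 -m creep '[[0,0.002,0.012,0,0],[0,0.001,0.008,0,0],[0,0.0005,0.004,0,0],[0,0.0005,0.004,0,0],[0,0.0005,0.004,0,0]]'
```

```text
time_s: 9.7
position: [500.4, -39.1, 80.5]
tcp_rot: [0.997, -0.075, 0.019, 0.012]
force: [-2.7, -27.3, 2.5]
grip_width: 15.3
```

```bash
python3 -m creep '[[40,0,0,0,0],[40,0,0,0,0],[40,0,0,0,0],[40,0,0,0.04,0],[40,0,0,0.05,0],[0,0.02,-0.03,0.03,0],[0,0.02,-0.04,0,0],[0,0.01,-0.03,0,0],[0,0,0,0,0],[0,0,0,0,0]]'; python3 w.py w5;  python3 - <<'E'
from h import *
import pickle
o=pickle.load(open("w5.pkl","rb"));c=cam("wrist",o);b=cv2.imread("pics/w5.png")
H,S,V=cv2.split(cv2.cvtColor(b,cv2.COLOR_BGR2HSV))
m=((S>150)&((H<5)|(H>174))&(V>70)).astype(np.uint8)
for q in cv2.findContours(m,0,2)[0]:
  if cv2.contourArea(q)>80:
    (u,v),r=cv2.minEnclosingCircle(q);print((u,v),r,ray(c,[(u,v)],58).round(1))
E
```

```text
time_s: 10.7
position: [552.3, -142.0, 207.0]
tcp_rot: [0.997, -0.074, 0.021, 0.011]
force: [-0.0, 0.4, -0.5]
grip_width: 0.0
10.7 [ 552.3 -142.   207. ] [178.9  -2.5  -8.5] [-0.   0.4 -0.5] 0
(400.3175048828125, 225.95375061035156) 80.16204833984375 [[ 488.6 -266.3   58. ]]
(264.0106506347656, 173.62765502929688) 14.210153579711914 [[ 556.1 -150.1   58. ]]
```

View pics/w5.png

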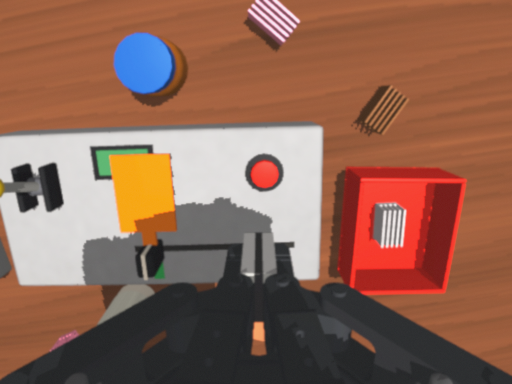

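The button is uncovered at (264,174), which gives (556,-150) and agrees with the console frame. The selector is at the green mark at (150,262). Now to press.

```bash
python3 -m creep '[[0,0.002,-0.004,-0.04,0],[0,0.002,-0.004,-0.04,0],[0,0,0,-0.02,0],[0,0,0,0,0],[0,0,0,0,0]]'
```

```text
time_s: 11.25
position: [556.0, -144.2, 105.1]
tcp_rot: [0.997, -0.071, 0.021, 0.01]
force: [0.9, 0.1, -0.7]
grip_width: -0.4
```

```bash
python3 -m creep '[[0,0,-0.006,-0.015,0],[0,0,0,-0.008,0],[0,0,0,-0.004,0],[0,0,0,0,0]]';python3 -m creep '[[0,0,0,-0.003,0],[0,0,0,-0.002,0],[0,0,0,-0.001,0]]'
```

```text
time_s: 11.65
position: [557.5, -149.9, 79.3]
tcp_rot: [0.997, -0.07, 0.024, 0.01]
force: [-0.4, -0.3, 0.7]
grip_width: -0.0
time_s: 11.95
position: [558.0, -149.9, 73.8]
tcp_rot: [0.997, -0.07, 0.024, 0.01]
force: [-1.7, -0.3, 2.9]
grip_width: 0.2
```

```bash
python3 -m creep '[[0,-0.001,0,-0.002,0],[0,0,0,-0.002,0],[0,0,0,-0.002,0],[0,0,0,-0.001,0]]'
```

```text
time_s: 12.35
position: [557.9, -150.0, 68.6]
tcp_rot: [0.997, -0.071, 0.025, 0.011]
force: [-12.3, 3.2, 34.8]
grip_width: 0.2
```

The button bottomed out at TCP z 68.6, with the force rising to 35 N. I back off and look at the lever.

```bash
python3 -m creep '[[0,0,0,0.02,0],[30,0,0,0.04,0],[40,0,0,0.05,0],[40,-0.01,0.04,0.03,0],[40,-0.01,0.045,0,0],[40,-0.005,0.045,0,0],[40,-0.005,0.035,0,0],[40,0,0.02,0,0],[40,0,0,0,0]]' 20; python3 w.py w6;  python3 - <<'E'
from h import *
import pickle
o=pickle.load(open("w6.pkl","rb"));c=cam("wrist",o);b=cv2.imread("pics/w6.png")
H,S,V=cv2.split(cv2.cvtColor(b,cv2.COLOR_BGR2HSV))
m=((S>120)&(H>22)&(H<35)&(V>70)).astype(np.uint8)
for q in cv2.findContours(m,0,2)[0]:
  if cv2.contourArea(q)>80:
    (u,v),r=cv2.minEnclosingCircle(q);print((u,v),r,ray(c,[(u,v)],83).round(1))
E
```

```text
time_s: 13.25
position: [524.3, 39.8, 212.8]
tcp_rot: [0.997, -0.072, 0.026, 0.01]
force: [0.7, -0.9, 1.0]
grip_width: 33.9
13.25 [524.3  39.8 212.8] [179.1  -3.   -8.2] [ 0.7 -0.9  1. ] 34
(304.43670654296875, 337.68988037109375) 12.54908275604248 [[373.   16.3  83. ]]
(239.48770141601562, 192.04098510742188) 11.691919326782227 [[521.8  53.7  83. ]]
```

View pics/w6.png

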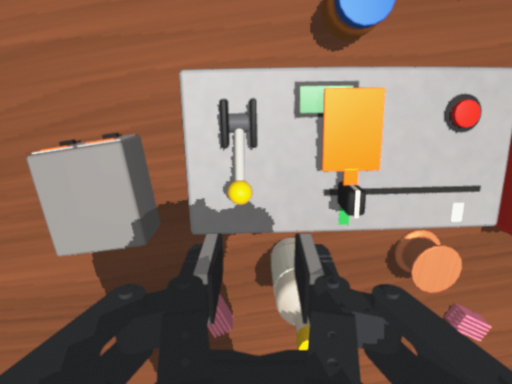

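The lever has dropped: the ball at (239,192) gives (522,54,83), as expected. I pinch the ball along its swing axis.

```bash
python3 -m creep '[[45,0,0.007,-0.04,0],[45,0,0.006,-0.04,0],[45,0,0,-0.012,0],[45,0,0,0,0],[45,0,0,0,0]]'
```

```text
time_s: 13.8
position: [525.6, 46.7, 119.7]
tcp_rot: [0.997, -0.075, 0.026, 0.011]
force: [1.1, -1.1, 0.4]
grip_width: 38.3
```

```bash
python3 -m creep '[[45,-0.003,0.007,-0.016,0],[45,-0.001,0,-0.014,0],[45,0,0,-0.006,0],[45,0,0,0,0]]'
```

```text
time_s: 14.2
position: [524.9, 51.4, 87.2]
tcp_rot: [0.997, -0.077, 0.03, 0.011]
force: [-0.6, -0.7, 0.0]
grip_width: 38.4
```

```bash
python3 -m creep '[[45,-0.002,0.003,-0.006,0],[45,0,0,0,0],[0,0,0,0,0],[0,0,0,0,0],[0,0,0,0,0],[0,0,0,0,0]]' 20
```

```text
time_s: 14.8
position: [523.5, 53.0, 82.6]
tcp_rot: [0.996, -0.078, 0.031, 0.012]
force: [-0.5, 0.1, -1.0]
grip_width: 18.1
```

```bash
python3 -m creep '[[0,0.0065,-0.001,0.010,0],[0,0.008,-0.001,0.0085,0],[0,0.010,-0.001,0.007,0],[0,0,0,0,0]]'
```

```text
time_s: 15.2
position: [550.8, 49.6, 111.0]
tcp_rot: [0.996, -0.078, 0.031, 0.012]
force: [0.2, 0.1, -2.6]
grip_width: 18.3
```

```bash
python3 -m creep '[[0,0.012,-0.0015,0.0035,0],[0,0.011,-0.0015,0.001,0],[0,0.01,-0.001,0,0],[0,0,0,0,0]]'
```

```text
time_s: 15.6
position: [586.0, 45.1, 116.3]
tcp_rot: [0.996, -0.078, 0.031, 0.012]
force: [0.1, -1.5, 5.0]
grip_width: 18.0
```

```bash
python3 -m creep '[[0,0.004,-0.0005,-0.002,0],[0,0,0,0,0]]'; python3 -m creep '[[35,0,0,0,0],[35,0,0,0,0],[35,0,0,0,0],[35,0,0,0.02,0],[35,0,0,0.05,0],[35,0,0,0.05,0],[35,-0.03,0,0.02,0],[35,-0.04,0,0,0],[35,-0.03,0,0,0],[35,0,0,0,0]]'
python3 - <<'E'
from h import *
o=get_obs();c=cam("wrist",o)
w,s,t=grab_frame("wrist"),grab_frame("scene"),grab_frame("top")
print(o["position"],o["grip_width"])
for n,im,cc in(("w",w,c),("s",s,cam("scene")),("t",t,cam("top"))):
  print(n,"ball up",proj(cc,[590.5,45,114]).round(),"down",proj(cc,[523,53.6,83]).round())
cv2.imwrite("pics/f.png",np.vstack([np.hstack([cv2.resize(w,(400,300)),cv2.resize(s[110:310,80:350],(400,300))]),np.hstack([cv2.resize(t[80:280,140:410],(400,300)),np.zeros((300,400,3),np.uint8)])]))
E
```

```text
time_s: 15.8
position: [590.9, 44.5, 114.6]
tcp_rot: [0.996, -0.078, 0.032, 0.012]
force: [-1.2, -0.4, 0.4]
grip_width: 17.8
time_s: 16.8
position: [484.3, 46.0, 258.4]
tcp_rot: [0.997, -0.077, 0.03, 0.011]
force: [-0.2, 0.1, -1.0]
grip_width: 29.9
[484.30179596  45.99908672 258.44547757] 29.858977501524524
w ball up [[236.  53.]] down [[241. 136.]]
s ball up [[284. 228.]] down [[272. 208.]]
t ball up [[239. 145.]] down [[235. 177.]]
```

View pics/f.png

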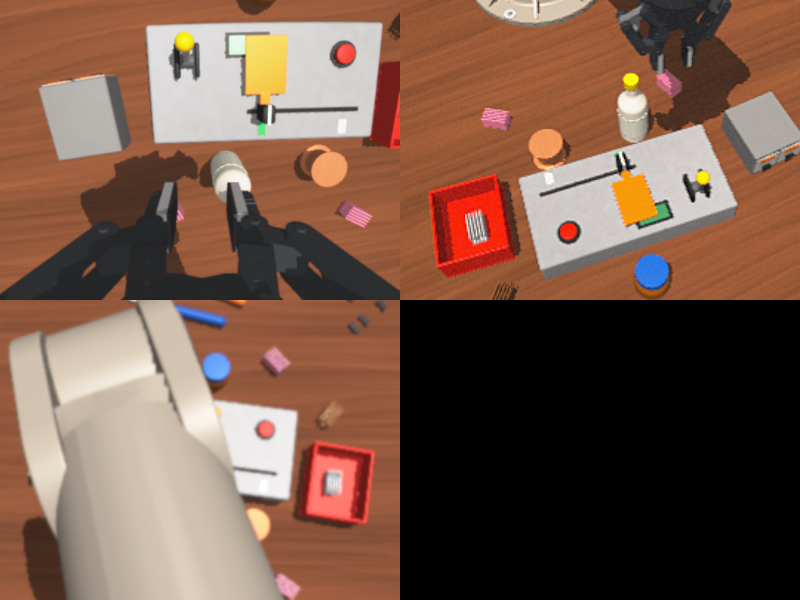

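The ball is up at wrist (184,41), where the up position was predicted. The heatsink is in the bin, the selector is at the green mark and the bystanders look unmoved. One numeric check of the selector, then I hand in.

```bash
python3 - <<'E'
from h import *
import pickle
c=cam("wrist",pickle.load(open("w6.pkl","rb")))
a=np.radians(-7.2);R=np.array([[np.cos(a),-np.sin(a)],[np.sin(a),np.cos(a)]])
s=ray(c,[(324,87),(384,88),(381,171),(323,171)],66)[:,:2].mean(0)
print("shutter console",R.T@(s-[533.3,-48.5]),"expect 22.5, 5")
E
python3 -c "
from plant import *
o=get_obs();print(o['time_s'],o['dq'].round(3),o['force'].round(1));print(close_job())"
```

```text
shutter console [22.05646843  4.66291369] expect 22.5, 5
16.95 [-0.     0.023  0.004 -0.015  0.001 -0.     0.001] [-0.3  0.1 -1.1]
the job is handed in; nothing more can be done
None
```

The job is done in the order asked and was handed in at 17 s of robot time, well under the 69 s limit.

- **Heatsink:** I put it in the red bin. My first grip held only its top edge, so I opened and gripped it deeper before lifting. The last pictures show it lying inside the bin.
- **Selector:** I slid the grip to its end stop, where the force rose to 27 N. The shutter measured y = 4.7 mm in the console frame, against 5 expected.
- **Test button:** I pressed it until it bottomed out, with the force rising to about 35 N at the fingertips. The lever dropped, confirmed in the picture.
- **Lever:** I pinched the ball and swung it up to its stop, then let go. It stayed up by itself in the last wrist and scene pictures, taken with the gripper clear.

The bottle, jar, spool and drawer box look unmoved in the last pictures, but I did not measure them again. In the last top picture the arm hid the lever and most of the selector. No check failed.

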